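# Put the biscuit stamps back in the nests of their rack

## Task

Dough work is over, so put the four biscuit stamps, the ones with a bare metal foot, back in their rack: each upright and fully down in the nest block whose hollow has the shape and size of its own foot. The carton date stamp and the all-wood tart tamper look much alike but do not belong with them; leave those two standing where they are.

Things in the scene. Friction and masses are not known exactly. Their poses are not given: they have to be found in the camera images.
- stamp_large_round: Biscuit stamp with a large round foot, 56 mm in diameter. Foot 14 mm thick, bare aluminium; above it a steel ferrule and a turned wooden handle, 24 mm in diameter where it is thickest, 48 to 68 mm above the underside (grip there, from any side); 76 mm high, about 0.14 kg. Loose, standing upright. Origin: centre of the underside; z up.
- stamp_small_round: Biscuit stamp with a small round foot, 34 mm in diameter. Foot 14 mm thick, bare aluminium; above it a steel ferrule and a turned wooden handle, 24 mm in diameter where it is thickest, 48 to 68 mm above the underside (grip there, from any side); 76 mm high, about 0.14 kg. Loose, standing upright. Origin: centre of the underside; z up.
- stamp_square: Biscuit stamp with a square foot, 42 x 42 mm, sides along its x and y. Foot 14 mm thick, bare aluminium; above it a steel ferrule and a turned wooden handle, 24 mm in diameter where it is thickest, 48 to 68 mm above the underside (grip there, from any side); 76 mm high, about 0.14 kg. Loose, standing upright. Origin: centre of the underside; z up.
- stamp_oblong: Biscuit stamp with an oblong foot, 58 mm along its x and 24 mm along its y. Foot 14 mm thick, bare aluminium; above it a steel ferrule and a turned wooden handle, 24 mm in diameter where it is thickest, 48 to 68 mm above the underside (grip there, from any side); 76 mm high, about 0.14 kg. Loose, standing upright. Origin: centre of the underside; z up.
- nest_large_round: Nest block with the large round hollow, 64 mm in diameter. White plastic block, 84 x 84 x 20 mm, one of four in a row (85 mm apart, any order) in the rack, a low steel tray 92 x 348 mm. Fixed; origin: centre of its underside, 3 mm above the worktop. The central hollow is 12 mm deep: its flat dark floor lies 8 mm above the origin; its top 4 mm flare out by 4 mm all round.
- nest_small_round: Nest block with the small round hollow, 42 mm in diameter. White plastic block, 84 x 84 x 20 mm, one of four in a row (85 mm apart, any order) in the rack, a low steel tray 92 x 348 mm. Fixed; origin: centre of its underside, 3 mm above the worktop. The central hollow is 12 mm deep: its flat dark floor lies 8 mm above the origin; its top 4 mm flare out by 4 mm all round.
- nest_square: Nest block with the square hollow, 50 x 50 mm, sides along its x and y. White plastic block, 84 x 84 x 20 mm, one of four in a row (85 mm apart, any order) in the rack, a low steel tray 92 x 348 mm. Fixed; origin: centre of its underside, 3 mm above the worktop. The central hollow is 12 mm deep: its flat dark floor lies 8 mm above the origin; its top 4 mm flare out by 4 mm all round.
- nest_oblong: Nest block with the oblong hollow, 66 mm along its x and 32 mm along its y. White plastic block, 84 x 84 x 20 mm, one of four in a row (85 mm apart, any order) in the rack, a low steel tray 92 x 348 mm. Fixed; origin: centre of its underside, 3 mm above the worktop. The central hollow is 12 mm deep: its flat dark floor lies 8 mm above the origin; its top 4 mm flare out by 4 mm all round.
- date_stamp: Look-alike, not to be moved: the rubber date stamp for the cartons, with a brown wooden turned handle, 30 mm thick, and an oblong wooden block with a red underside as its foot, 28 x 44 mm, no metal; 79 mm high. Loose, stands upright. Origin: centre of the underside.
- tart_tamper: Look-alike, not to be moved: tart tamper turned from one piece of wood, no metal, with a thick round foot 45 mm in diameter and a smaller knob 28 mm thick on top; 83 mm high. Loose, stands upright. Origin: centre of the underside.

How it is judged:
At the end, for the whole second after the job is handed in: Each of the four biscuit stamps rests on the floor of its own nest's hollow (its underside within 2.5 mm of that floor, its centre within 8 mm of the block's centre), upright within 0.1 rad, released and at rest; the date stamp and the tart tamper stand upright within 20 mm of where they stood (horizontal distance between stamp_large_round and nest_large_round below 0.008 m and z of stamp_large_round in the frame of nest_large_round between 0.005 and 0.0105 m and angle between each of stamp_large_round, stamp_small_round, stamp_square, stamp_oblong, date_stamp, tart_tamper's own z axis and vertical below 0.1 rad and linear speed of each of stamp_large_round, stamp_small_round, stamp_square, stamp_oblong below 0.02 m/s and angular speed of each of stamp_large_round, stamp_small_round, stamp_square, stamp_oblong below 0.2 rad/s and horizontal distance between stamp_small_round and nest_small_round below 0.008 m and z of stamp_small_round in the frame of nest_small_round between 0.005 and 0.0105 m and horizontal distance between stamp_square and nest_square below 0.008 m and z of stamp_square in the frame of nest_square between 0.005 and 0.0105 m and horizontal distance between stamp_oblong and nest_oblong below 0.008 m and z of stamp_oblong in the frame of nest_oblong between 0.005 and 0.0105 m and distance of each of date_stamp, tart_tamper from where it was at the start of the episode below 0.02 m); the robot touches nothing.
It fails at once if the date stamp or the tart tamper is knocked over, carried off or pushed more than 30 mm (distance of any of date_stamp, tart_tamper from where it was at the start of the episode above 0.03 m or angle between any of date_stamp, tart_tamper's own z axis and vertical above 0.6 rad).
It also fails if it takes over 112 s, if anything falls off the work surface, if the arm or the gripper's body presses on something with over 40 N, if the wrist force passes 120 N, or if a joint passes its speed limit or range.

## Robot

A 6-joint arm with a two-finger parallel gripper is mounted at the origin on a cart in front of the work surface, level with it; the furniture and walls round the work are solid. World frame = base frame: x ahead of the robot, y to its left, z up, the work surface at z = 0. Lengths are in m, angles in rad, forces in N, time in s.
With the tool pointing down it reaches from about 0.35 to 0.875 m from the base axis. Payload 4.2 kg.
Tool frame: the origin (TCP) lies midway between the tips of the shut fingers; the grasp point (between the pads) lies 19 mm behind it; z points along the fingers, y is the line along which they close (so a half turn about z gives the same grasp; the last joint's range is limited). The gripper opens to 87 mm and grips with 3 to 60 N. Pads are 19 mm wide; open, the fingers measure 117 mm over their backs; the gripper's body (75 mm by 190 mm) begins 51 mm behind the grasp point.
Start: joints at [1.598, 0.385, 0.008, 0, -1.194, -0.259], TCP at [0.144, 0.608, 0.223] pointing down, gripper open.
Joint ranges: [-3.14, 3.14], [-1.21, 2.06], [-1.07, 1.41], [-3.16, 2.05], [-2.99, -0.16], [-3.1, 3.1]. Speed limits (rad/s): [2.79, 2.79, 3.14, 3.14, 3.14, 3.14].

## Interface

Orientations are given as a rotation vector (axis times angle).
In Python, from plant import arm, vision gives the robot as it stands.
- The arm moves only by the tool arm_command, never from a script. Its argument "increments" is text: rows parted by semicolons, each of 4 numbers parted by spaces: the shift along the tool's x, y, z in mm, then the turn about the tool's z in rad. A call has 1 to 12 rows; each row shifts and turns the commanded pose from where the row before left it, along the tool's axes as they then stand; what a row does not reach is not made up. A row lasts 1/8 s, in which the tool goes at most 62.5 mm and 10.7 degrees, less where a joint would pass 70% of its speed; a pose out of reach is approached as far as the arm can. A call is refused whole if a number of a shift passes 62.5 or a number of a turn 0.188, either way. A call with a gripper value outside its range is refused whole. "fingers" is the finger opening in mm, from 0 to 87, set as the call begins (left out, the last holds). The fingers move at their own pace and stop on an object; "newtons" is the grip in N (left out, the last holds). Time passes only in rows, so rows that do not move let the fingers close. It gives the time, the measured TCP pose, the force, the opening and the grip force at its end, in the units of the state.
- arm.get_obs(): the state, without advancing time (a new reading comes with each control period).
- vision.read_camera(name): name is "scene" or "top" or "wrist"; returns a dict with "pixels" (480x640x3 uint8, blue, green, red), "range_z" (480x640 float32, m along the optical axis (not along the pixel's ray), 0 where there is no reading), "mtx" (3x3 intrinsics, pixels), "cam_to_world" (4x4, takes a point from camera to world coordinates); the wrist camera has in their place "hand_eye" (4x4, takes a point from camera to tool coordinates, whose origin is the TCP and whose axes are the flange's). Camera axes: x right, y up, looking along -z (the intrinsics and any distortion apply to the point x, -y, -z); pixel columns grow to the right and rows downward; lengths in m; the calibration is good to about 2 mm. A picture is of the moment at which its call begins: read the wrist's pose just before it.
- arm.finish_job(): hands the job in; it is judged then, once.
The state is a dict: "t": time; "joint_positions": joint angles; "qd": joint speeds; "effort": joint torques, N m; "eef_pos": TCP position; "ee_rot": TCP orientation; "ft_force": force on the tool from outside, world axes, zero at the start; "torque": the same for the moment, N m; "gripper_width": finger opening in m; "finger_force": force on a finger pad.
Only numpy, scipy, OpenCV 4.12 (cv2) and the standard library are available. Lean on these libraries where they do the work, as an engineer would, in place of code of your own. Each camera call takes 0.05 s, during which the arm holds its last target. There are 200 camera calls.

## Working session

There is one attempt and no reset: what is moved stays moved. The work goes in short steps, Python scripts to look and compute and a tool call to move; the robot and the scene stay as the last step left them, time stands still between calls to the robot, and variables do not carry over. Pictures are saved under pics/ and viewed, at most 14 in all, crops included, and the job is handed in when it is done.

Besides the shell and the picture viewer there is one more tool, called after "Emit:" by a JSON object that holds its "name" and its "arguments". arm_command: Moves the arm, as the interface text tells. Its arguments: {"type":"object","properties":{"increments":{"type":"string"},"fingers":{"type":"number"},"newtons":{"type":"number"}},"required":["increments"]}

```bash
ls; mkdir -p pics; python3 - <<'E'
from plant import arm, vision
import cv2,numpy as np
o=arm.get_obs();print(o['t'],o['eef_pos'],o['ee_rot'],o['gripper_width'])
for n in("top","scene"):
    c=vision.read_camera(n);cv2.imwrite(f"pics/{n}0.png",c["pixels"]);np.savez(f"pics/{n}0.npz",**c);print(n,c["mtx"],c["cam_to_world"],[k for k in c])
E
```

```text
pics
0.0 [0.14342898 0.60770479 0.22147695] [ 3.11833536e+00 -3.63370818e-01 -2.45109345e-04] 0.08677380778724388
top [[602.32219006   0.         321.50868042]
 [  0.         602.32219006 237.25139497]
 [  0.           0.           1.        ]] [[ 0.02447997  0.9900145  -0.13882369  0.27513435]
 [-0.99948712  0.02710538  0.01705257  0.05472527]
 [ 0.02064516  0.13833504  0.99017029  1.67193036]
 [ 0.          0.          0.          1.        ]] ['pixels', 'range_z', 'mtx', 'cam_to_world']
scene [[523.35528215   0.         308.17136476]
 [  0.         523.35528215 240.99603884]
 [  0.           0.           1.        ]] [[ 0.70362964  0.42227611 -0.57147897 -0.12850291]
 [-0.71055827  0.41418431 -0.56882185 -0.56417869]
 [-0.00350225  0.80630902  0.59148414  0.69225848]
 [ 0.          0.          0.          1.        ]] ['pixels', 'range_z', 'mtx', 'cam_to_world']
```

View pics/top0.png

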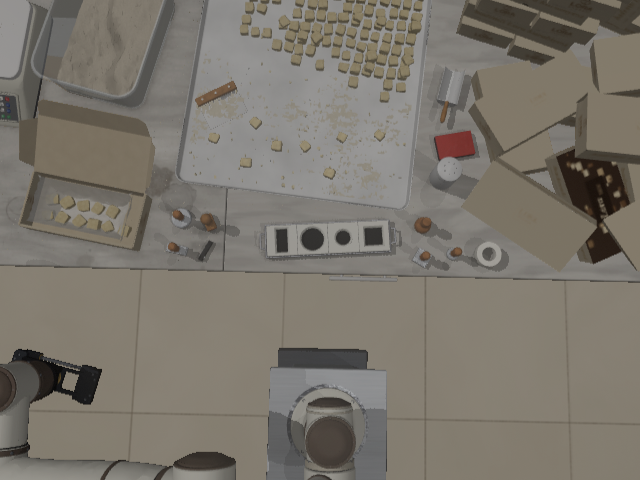

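View pics/scene0.png

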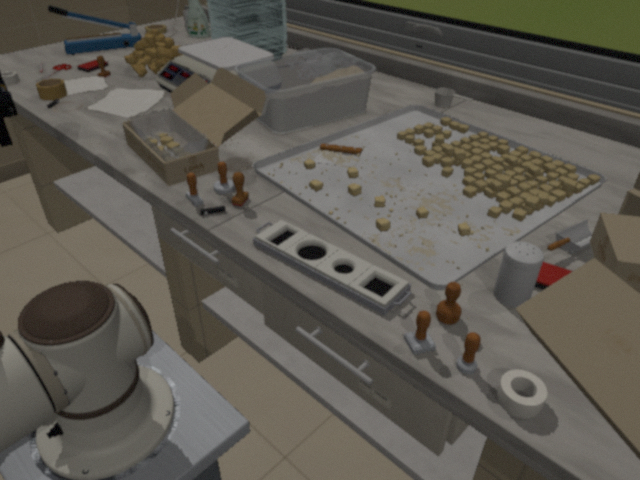

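The top view shows the rack with its hollows, left to right: oblong (281,240), large round (312,239), small round (343,238) and square (374,236). Three items stand at the left, at (180,215), (207,221) and (173,247). Three more stand at the right, at (423,225), (424,256) and (455,253). I'll enlarge both groups.

```bash
cat > h.py <<'E'
import numpy as np,cv2
def world(c,u,v,z=None,d=None):
    K=c["mtx"];T=c["cam_to_world"]
    r=np.array([(u-K[0,2])/K[0,0],-(v-K[1,2])/K[1,1],-1.])
    r=T[:3,:3]@r;o=T[:3,3]
    s=d if d is not None else (z-o[2])/r[2]
    return o+s*r
def rangemed(c,u,v,k=1):
    a=c["range_z"][v-k:v+k+1,u-k:u+k+1];a=a[a>0];return float(np.median(a))
E
python3 - <<'E'
import cv2,numpy as np
from h import *
t=np.load("pics/top0.npz");s=np.load("pics/scene0.npz")
f=lambda im,x,y,w,h,k:cv2.resize(im[y:y+h,x:x+w],None,fx=k,fy=k,interpolation=cv2.INTER_CUBIC)
a=np.hstack([f(t["pixels"],155,195,70,75,5.6),f(t["pixels"],400,205,70,75,5.6)])
b=f(t["pixels"],258,210,150,55,5.2)
b=cv2.copyMakeBorder(b,0,0,0,max(0,a.shape[1]-b.shape[1]),0)[:,:a.shape[1]] if b.shape[1]<=a.shape[1] else cv2.resize(b,(a.shape[1],160))
im=np.vstack([a,b])[:600];print(im.shape);cv2.imwrite("pics/c1.png",im)
cv2.imwrite("pics/c2.png",np.hstack([f(s["pixels"],170,145,90,90,4.4),f(s["pixels"],400,270,90,110,3.6)])) if 0 else None
c=np.hstack([f(s["pixels"],175,150,90,120,4.4),f(s["pixels"],400,275,90,120,4.4)]);cv2.imwrite("pics/c2.png",c)
for u,v in[(180,215),(207,221),(173,247),(423,225),(424,256),(455,253),(281,240),(312,239),(343,238),(374,236),(296,226),(297,240)]:
    print(u,v,world(t,u,v,d=rangemed(t,u,v)).round(4))
E
```

```text
(600, 784, 3)
180 215 [0.5502 0.4094 0.0672]
207 221 [0.5345 0.3348 0.0752]
173 247 [0.4621 0.4212 0.0751]
423 225 [ 0.54   -0.2456  0.074 ]
424 256 [ 0.4563 -0.2488  0.0715]
455 253 [ 0.4671 -0.3333  0.0677]
281 240 [0.4974 0.1386 0.0097]
312 239 [0.5025 0.0525 0.01  ]
343 238 [ 0.5076 -0.0338  0.0107]
374 236 [ 0.5152 -0.12    0.0131]
296 226 [0.5361 0.0978 0.0215]
297 240 [0.4973 0.0939 0.0195]
```

View pics/c1.png

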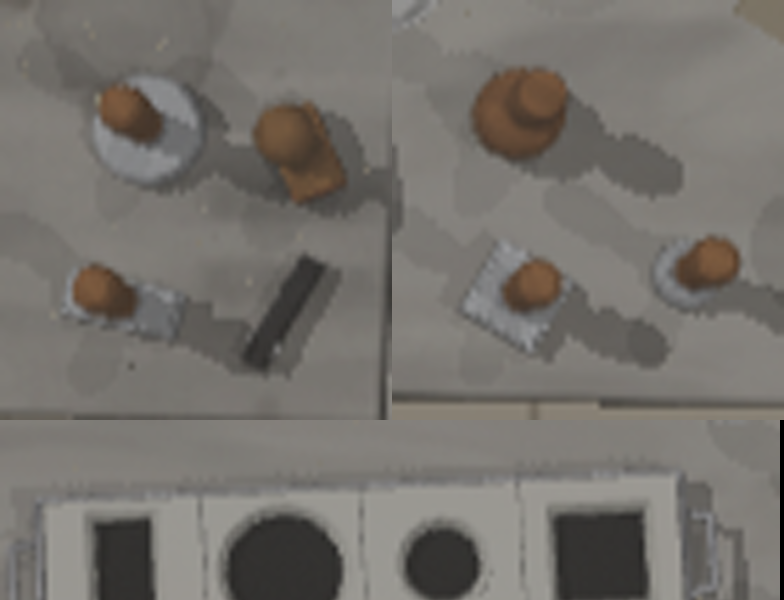

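View pics/c2.png

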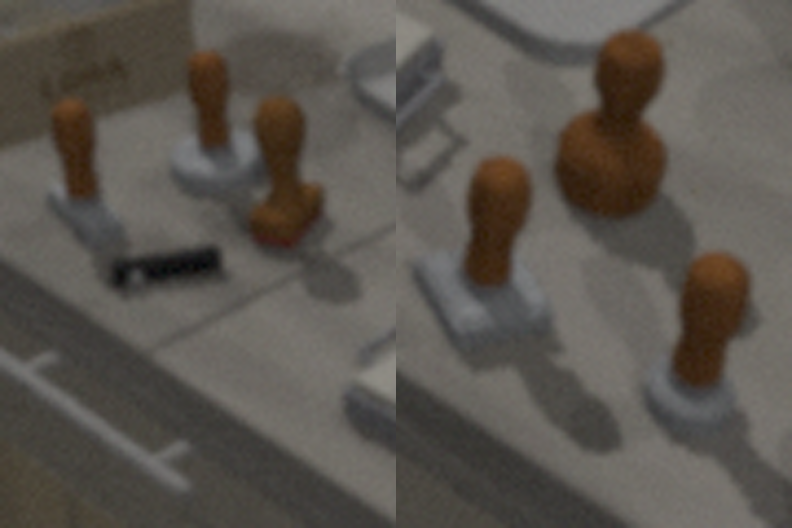

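The crops settle the identities:
- **Left group:** large round (foot at about (181,218)), oblong (foot at about (177,249)) and the wooden date stamp at (207,221).
- **Right group:** tart tamper at (423,225), square (foot at about (423,258)) and small round (foot at about (453,254)).

Next I'll measure the feet, heads and nests in world coordinates.

```bash
cat >> h.py <<'E'
def cloud(c,T=None):
    K=c["mtx"];T=c["cam_to_world"] if T is None else T
    d=c["range_z"].astype(float);v,u=np.mgrid[:480,:640]
    P=np.stack([(u-K[0,2])/K[0,0]*d,-(v-K[1,2])/K[1,1]*d,-d],-1)@T[:3,:3].T+T[:3,3]
    P[d<=0]=np.nan;return P
def down(o):  # tool yaw and axes
    from scipy.spatial.transform import Rotation as R
    return R.from_rotvec(o["ee_rot"]).as_matrix()
E
python3 - <<'E'
from h import *
t=np.load("pics/top0.npz");P=cloud(t)
for n,u,v in[("large",180,216),("date",208,223),("obl",176,248),("tamper",421,226),("square",423,257),("small",454,253)]:
    W=P[v-16:v+17,u-16:u+17].reshape(-1,3)
    H=W[W[:,2]>.05];h=np.median(H,0);
    F=W[(W[:,2]>.009)&(W[:,2]<.022)].astype(np.float32)
    r=cv2.minAreaRect(F[:,:2]*1000);print(n,"head",h.round(4),len(H),"foot",np.round(r[0],1),np.round(r[1],1),round(r[2],1),len(F))
px=t["pixels"].astype(int).sum(2)
for n,u,v in[("obl",281,240),("large",312,239),("small",343,238),("square",374,236)]:
    m=np.zeros((480,640),np.uint8);m[v-14:v+15,u-13:u+14]=(px[v-14:v+15,u-13:u+14]<220)
    k,l,st,ce=cv2.connectedComponentsWithStats(m);i=l[v,u];q=np.argwhere(l==i)[:,::-1]
    W=np.array([world(t,a,b,z=.011) for a,b in q],np.float32);r=cv2.minAreaRect(W[:,:2]*1000)
    print(n,world(t,*ce[i],z=.011).round(4),np.round(r[0],1),np.round(r[1],1),round(r[2],1),len(q))
# max height near, 5cm cells
for x in np.arange(.35,.75,.05):print(round(x,2),[int(1000*np.nanpercentile(np.append(P[...,2][(abs(P[...,0]-x)<.025)&(abs(P[...,1]-y)<.025)],0),99)) for y in np.arange(.6,-.61,-.05)])
E
```

```text
large head [0.5514 0.4163 0.0706] 67 foot [550.4 408.8] [74.8 52.9] 82.0 166
date head [0.5399 0.3387 0.0739] 104 foot [539.1 350.1] [73.  59.8] 16.0 84
obl head [0.4625 0.4238 0.0718] 68 foot [465.8 428. ] [49.9 90.2] 18.8 87
tamper head [ 0.5466 -0.2512  0.0773] 86 foot [ 546.4 -253.8] [66.2 60.8] 75.3 25
square head [ 0.4568 -0.252   0.0715] 71 foot [ 448.3 -247.3] [44.4 64.4] 54.7 121
small head [ 0.471  -0.3373  0.0709] 71 foot [ 464.1 -337.5] [70.3 55.7] 7.3 48
obl [0.4966 0.1368 0.011 ] [497.  137.1] [62.8 29.3] 5.9 240
large [0.5031 0.0519 0.011 ] [503.9  51.1] [59.  58.5] 1.6 376
small [ 0.5092 -0.0326  0.011 ] [508.9 -32.4] [36.6 36.3] 1.6 152
square [ 0.5156 -0.1174  0.011 ] [ 515.5 -118.6] [45.1 47.6] 1.6 286
0.35 [-856, -860, -862, -861, -864, -859, -858, -858, -859, -861, -862, -860, -862, -860, -855, -858, -860, -862, -863, -859, -856, -857, -859, -863, -861]
0.4 [4, 5, 6, 5, 5, 4, 5, 4, 4, 6, 6, 6, 6, 4, 7, 6, 4, 7, 5, 5, 5, 5, 5, 6, 99]
0.45 [68, 68, 5, 75, 76, 16, 6, 6, 21, 26, 28, 26, 28, 26, 25, 23, 8, 80, 9, 79, 37, 37, 8, 107, 129]
0.5 [85, 86, 70, 7, 9, 17, 7, 7, 25, 27, 29, 22, 30, 30, 30, 29, 24, 13, 7, 76, 37, 84, 105, 130, 153]
0.55 [35, 83, 70, 71, 77, 83, 17, 7, 22, 27, 28, 28, 28, 29, 30, 28, 18, 85, 8, 7, 82, 106, 128, 155, 172]
0.6 [89, 92, 103, 8, 9, 7, 8, 6, 7, 24, 26, 25, 24, 28, 25, 28, 26, 8, 8, 81, 105, 131, 154, 168, 172]
0.65 [91, 96, 126, 125, 25, 23, 24, 26, 26, 21, 10, 11, 16, 10, 14, 12, 26, 7, 118, 113, 130, 152, 160, 157, 135]
0.7 [110, 115, 136, 152, 8, 8, 8, 26, 9, 10, 11, 12, 30, 10, 13, 10, 25, 26, 120, 118, 144, 150, 128, 77, 148]
```

```bash
cat > plan.py <<'E'
import sys,numpy as np
from plant import arm
from scipy.spatial.transform import Rotation as R
# usage: plan.py "x y z yaw[ n]" waypoints in m, rad (yaw of tool x); prints rows for tool axes
o=arm.get_obs();M=R.from_rotvec(o["ee_rot"]).as_matrix()
p=np.array(o["eef_pos"]);y=np.arctan2(M[1,0],M[0,0]);print("t",round(o["t"],2),"at",p.round(4),"yaw",round(y,4),"tilt",round(float(np.arccos(-M[2,2])),4),"q6",round(o["joint_positions"][5],2))
for a in sys.argv[1:]:
    w=list(map(float,a.split()));g=np.array(w[:3]);d=g-p;dy=w[3]-y
    n=int(w[4]) if len(w)>4 else max(int(np.ceil(max(abs(d))/.055)),int(np.ceil(abs(dy)/.17)),1)
    r=[]
    for i in range(n):
        c,s=np.cos(y),np.sin(y);e=d/n*1000
        r.append("%.1f %.1f %.1f %.3f"%(c*e[0]+s*e[1],s*e[0]-c*e[1],-e[2],-dy/n));y+=dy/n
    p=g;print(n,"; ".join(r))
E
python3 plan.py ".49 .41 .26 0.3"; python3 -c "
from plant import vision;c=vision.read_camera('wrist');print(c['hand_eye'].round(4),c['mtx'].round(1),[k for k in c])"
```

```text
t 0.1 at [0.1434 0.6077 0.2216] yaw -0.2319 tilt 0.002 q6 -0.26
7 54.7 16.1 -5.5 -0.076; 53.3 20.2 -5.5 -0.076; 51.6 24.2 -5.5 -0.076; 49.6 28.1 -5.5 -0.076; 47.3 31.7 -5.5 -0.076; 44.8 35.2 -5.5 -0.076; 42.0 38.5 -5.5 -0.076
[[-1.000e-03  9.617e-01  2.741e-01  7.430e-02]
 [ 1.000e+00  9.000e-04  6.000e-04  2.000e-04]
 [ 3.000e-04  2.741e-01 -9.617e-01 -1.621e-01]
 [ 0.000e+00  0.000e+00  0.000e+00  1.000e+00]] [[370.5   0.  321.4]
 [  0.  370.5 237.9]
 [  0.    0.    1. ]] ['pixels', 'range_z', 'mtx', 'hand_eye']
```

Emit:
{"name": "arm_command", "arguments": {"increments": "54.7 16.1 -5.5 -0.076; 53.3 20.2 -5.5 -0.076; 51.6 24.2 -5.5 -0.076; 49.6 28.1 -5.5 -0.076; 47.3 31.7 -5.5 -0.076; 44.8 35.2 -5.5 -0.076; 42.0 38.5 -5.5 -0.076; 0 0 0 0; 0 0 0 0", "fingers": 50}}

```text
t: 1.27
eef_pos: [0.4898, 0.4105, 0.2604]
ee_rot: [3.106, 0.468, -0.002]
ft_force: [0.1, -0.1, 0.0]
gripper_width: 0.0497
finger_force: 0.0
```

```bash
cat > look.py <<'E'
import sys
from plant import arm,vision
from h import *
o=arm.get_obs();c=vision.read_camera("wrist")
T=np.eye(4);T[:3,:3]=down(o);T[:3,3]=o["eef_pos"];c["cam_to_world"]=T@c.pop("hand_eye")
n=sys.argv[1];cv2.imwrite(f"pics/{n}.png",c["pixels"]);np.savez(f"pics/{n}.npz",**c)
print(round(o["t"],2),np.round(o["eef_pos"],4),np.round(o["ft_force"],1),o["gripper_width"])
E
python3 look.py w1; python3 plan.py
```

```text
1.27 [0.4898 0.4105 0.2604] [ 0.1 -0.1  0. ] 0.04973488331272239
t 1.32 at [0.4893 0.411  0.2606] yaw 0.3005 tilt 0.001 q6 0.92
```

View pics/w1.png

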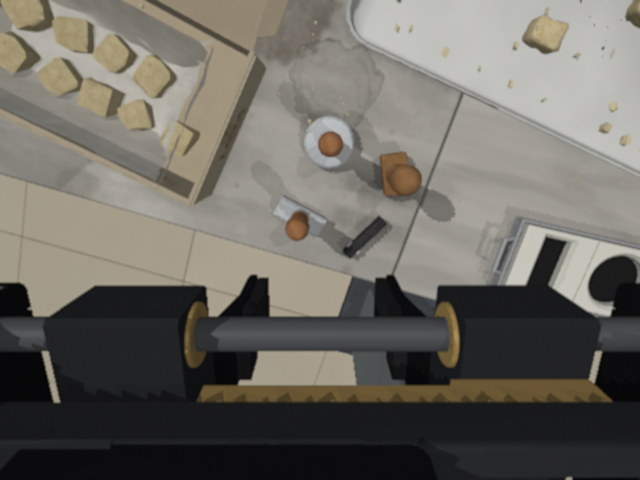

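The wrist view shows the large round at (331,143), the date stamp at (402,177) and the oblong at (298,220), with its foot tilted in the image. I'll measure these from the wrist cloud.

```bash
cat >> h.py <<'E'
def meas(c,x,y,R=.05,zb=0.):
    P=cloud(c).reshape(-1,3);P=P[~np.isnan(P[:,0])];W=P[np.hypot(P[:,0]-x,P[:,1]-y)<R]
    H=W[W[:,2]>.05+zb];T=H[H[:,2]>np.percentile(H[:,2],99)-.012]
    F=W[(W[:,2]>.0105+zb)&(W[:,2]<.0185+zb)].astype(np.float32)
    r=cv2.minAreaRect(F[:,:2]*1000)
    e,_=cv2.minEnclosingCircle(T[:,:2].astype(np.float32)*1000),0
    print("top z",np.percentile(H[:,2],99).round(4),"head circ",np.round(e[0][0],1),round(e[0][1],1),"med",(np.median(T,0)*1000).round(1),"foot",np.round(r[0],1),np.round(r[1],1),round(r[2],1),len(F),"ground",np.median(W[W[:,2]<.006][:,2]).round(4))
E
python3 - <<'E'
from h import *
c=np.load("pics/w1.npz")
for x,y in[(.551,.413),(.46,.423),(.537,.338)]:meas(c,x,y,.043)
P=cloud(c)
for u,v in [(331,145),(297,227),(402,177),(331,118),(354,143),(276,202),(326,226)]:print(u,v,P[v,u].round(4))
E
```

```text
top z 0.3796 head circ 519.6 403.5 med [516.9 406.  372.8] foot [553.  421.5] [53.7 53.8] 45.1 1487 ground -0.0001
top z 0.35 head circ 494.2 442.9 med [495.5 443.6 344.6] foot [465.6 429. ] [57.5 24.4] 78.3 712 ground -0.0002
top z 0.3736 head circ 520.5 364.8 med [526.6 371.9 371.2] foot [542.5 343.2] [45.  28.2] 25.5 514 ground -0.0003
331 145 [0.5524 0.4209 0.0746]
297 227 [0.469  0.4292 0.0736]
402 177 [0.5444 0.3497 0.0777]
331 118 [0.5772 0.4272 0.0138]
354 143 [0.5601 0.3957 0.0098]
276 202 [ 0.4709  0.46   -0.001 ]
326 226 [0.461  0.3964 0.0008]
```

```bash
python3 plan.py ".553 .4215 .13 .3" ".553 .4215 .039 .3"
```

```text
t 1.32 at [0.4893 0.411  0.2606] yaw 0.3005 tilt 0.001 q6 0.92
3 21.3 2.9 43.5 0.000; 21.3 2.9 43.5 0.000; 21.3 2.9 43.5 0.000
2 0.0 0.0 45.5 -0.000; 0.0 0.0 45.5 -0.000
```

Emit:
{"name": "arm_command", "arguments": {"increments": "21.2 3 43.5 0; 21.2 3 43.5 0; 21.2 3 43.5 0; 0 0 0 0; 0 0 30 0; 0 0 30 0; 0 0 31 0; 0 0 0 0; 0 0 0 0"}}

```text
t: 2.45
eef_pos: [0.554, 0.4226, 0.0424]
ee_rot: [-3.104, -0.472, -0.006]
ft_force: [0.5, -0.4, 0.2]
gripper_width: 0.0502
finger_force: 0.0
```

Emit:
{"name": "arm_command", "arguments": {"increments": "0 0 0 0; 0 0 0 0; 0 0 0 0; 0 0 0 0; 0 0 0 0; 0 0 0 0", "fingers": 0, "newtons": 25}}

```text
t: 3.2
eef_pos: [0.5537, 0.4212, 0.0399]
ee_rot: [-3.106, -0.47, -0.001]
ft_force: [-0.4, 0.3, 1.6]
gripper_width: 0.0224
finger_force: 25.0
```

```bash
python3 plan.py ".553 .4215 .15 .3" ".46 .0 .17 0.0746"
```

```text
t 3.2 at [0.5537 0.4212 0.0399] yaw 0.3004 tilt 0.0007 q6 0.99
3 -0.2 -0.2 -36.7 0.000; -0.2 -0.2 -36.7 0.000; -0.2 -0.2 -36.7 0.000
8 -26.7 46.9 -2.5 0.028; -25.3 47.6 -2.5 0.028; -24.0 48.3 -2.5 0.028; -22.6 49.0 -2.5 0.028; -21.2 49.6 -2.5 0.028; -19.8 50.2 -2.5 0.028; -18.4 50.7 -2.5 0.028; -17.0 51.2 -2.5 0.028
```

Emit:
{"name": "arm_command", "arguments": {"increments": "0 0 -36.7 0; 0 0 -36.7 0; 0 0 -46.7 0; -26.7 46.9 -4.5 0.028; -25.3 47.6 -4.5 0.028; -24 48.3 -4.5 0.028; -22.6 49 -4.5 0.028; -21.2 49.6 -4.5 0.028; -19.8 50.2 -4.5 0.028; -18.4 50.7 -4.5 0.028; -37 51.2 -4.5 0.028; 0 0 0 0"}}

```text
t: 4.7
eef_pos: [0.4383, -0.005, 0.1952]
ee_rot: [3.14, 0.112, -0.004]
ft_force: [1.1, 0.4, -2.2]
gripper_width: 0.0229
finger_force: 25.0
```

Emit:
{"name": "arm_command", "arguments": {"increments": "0 0 0 0; 0 0 0 0"}}

```text
t: 4.95
eef_pos: [0.4419, -0.0013, 0.1953]
ee_rot: [3.139, 0.121, -0.001]
ft_force: [-0.7, 0.5, -1.6]
gripper_width: 0.0229
finger_force: 25.0
```

```bash
python3 look.py w2
```

```text
4.95 [ 0.4419 -0.0013  0.1953] [-0.7  0.5 -1.6] 0.022932954053025173
```

View pics/w2.png

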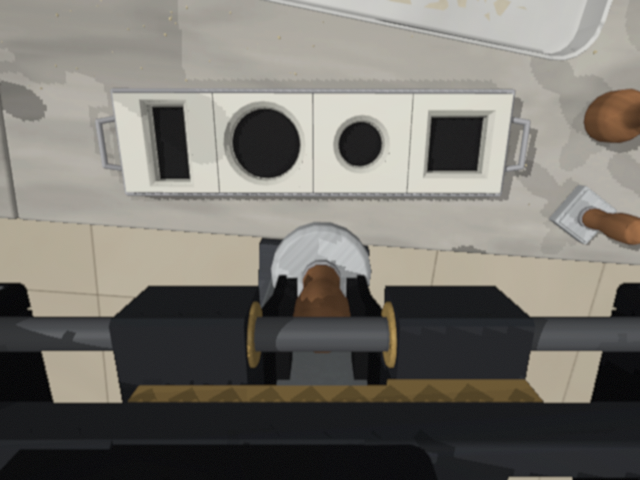

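The wrist view shows all four nests unobstructed. The white blocks span corners (113,92), (513,92), (501,193) and (125,193), and the large round foot is held level at (321,262). I'll fit the rack outline and the floors.

```bash
cat > rack.py <<'E'
from h import *
c=np.load("pics/w2.npz");P=cloud(c);px=c["pixels"].astype(int).sum(2)
m=((px>600)&(P[...,2]>.015)&(P[...,2]<.03)).astype(np.uint8);m[:,:100]=0
k,l,st,ce=cv2.connectedComponentsWithStats(m);i=1+np.argmax(st[1:,4]);print(st[i],np.median(P[l==i][:,2]).round(4))
ct=max(cv2.findContours((l==i).astype(np.uint8),0,2)[0],key=cv2.contourArea).reshape(-1,2)
W=np.array([world(c,a,b,z=.023)[:2] for a,b in ct],np.float32)*1000;r=cv2.minAreaRect(W);print("rack",np.round(r,1) if 0 else r)
K=np.uint8(px<120)
for n,u,v in[("obl",171,140),("large",265,143),("small",360,143),("square",455,143)]:
    k,l,st,ce=cv2.connectedComponentsWithStats(K);i=l[v,u];q=np.argwhere(l==i)[:,::-1]
    W=np.array([world(c,a,b,z=.011)[:2] for a,b in q],np.float32)*1000;r=cv2.minAreaRect(W);print(n,st[i],np.round(W.mean(0),1),np.round(r[0],1),np.round(r[1],1),round(r[2],1))
# held foot
F=P[225:270,270:375].reshape(-1,3);F=F[(F[:,2]>.15)&(F[:,2]<.19)];print("held z",np.percentile(F[:,2],[5,50,95]).round(4)); 
G=F.astype(np.float32)*1000;A=np.c_[G[:,:2],np.ones(len(G))];print("slope",np.linalg.lstsq(A,G[:,2],rcond=None)[0].round(3))
x,_,rr,_=None,0,0,0
(cx,cy),rad=cv2.minEnclosingCircle(G[:,:2].copy());print("foot circ",cx,cy,rad)
E
python3 rack.py
```

```text
[ 314   94   98   98 6584] 0.0228
rack ((508.4977722167969, -30.80587387084961), (82.2625732421875, 82.47306823730469), 4.363063335418701)
obl [ 153  108   36   70 1985] [496.6 140. ] [495.8 139.9] [60.6 25.7] 4.3
large [ 233  110   66   67 3453] [502.6  54.2] [502.   54.3] [58.  58.9] 4.4
small [ 340  123   41   42 1360] [508.6 -30.8] [508.5 -31.1] [36.  36.4] 4.4
square [ 428  118   54   52 2549] [ 515.3 -116.1] [ 514.8 -116.1] [44.8 44.5] 4.4
held z [0.1642 0.1685 0.1738]
slope [-2.15000e-01 -1.30000e-02  2.66448e+02]
foot circ 443.87744140625 -0.7472829818725586 27.5596923828125
```

```bash
python3 - <<'E'
from h import *
c=np.load("pics/w2.npz");P=cloud(c)
for v in range(222,268,5):print(v,[tuple((P[v,u]*1000).round(0).astype(int)) for u in (285,300,310,321,332,342,357)])
E
```

```text
222 [(np.int64(428), np.int64(34), np.int64(0)), (np.int64(429), np.int64(19), np.int64(0)), (np.int64(430), np.int64(9), np.int64(0)), (np.int64(469), np.int64(1), np.int64(159)), (np.int64(468), np.int64(-5), np.int64(156)), (np.int64(432), np.int64(-22), np.int64(-1)), (np.int64(433), np.int64(-37), np.int64(-1))]
227 [(np.int64(422), np.int64(34), np.int64(-1)), (np.int64(465), np.int64(12), np.int64(161)), (np.int64(467), np.int64(7), np.int64(165)), (np.int64(467), np.int64(1), np.int64(165)), (np.int64(468), np.int64(-5), np.int64(166)), (np.int64(-9223372036854775808), np.int64(-9223372036854775808), np.int64(-9223372036854775808)), (np.int64(428), np.int64(-38), np.int64(0))]
232 [(np.int64(418), np.int64(34), np.int64(0)), (np.int64(464), np.int64(12), np.int64(166)), (np.int64(465), np.int64(7), np.int64(167)), (np.int64(465), np.int64(1), np.int64(168)), (np.int64(466), np.int64(-5), np.int64(167)), (np.int64(466), np.int64(-10), np.int64(166)), (np.int64(423), np.int64(-38), np.int64(-1))]
237 [(np.int64(459), np.int64(20), np.int64(161)), (np.int64(462), np.int64(12), n
[... 1566 characters left out ...]
4(447), np.int64(19), np.int64(168)), (np.int64(448), np.int64(11), np.int64(169)), (np.int64(448), np.int64(6), np.int64(169)), (np.int64(451), np.int64(0), np.int64(174)), (np.int64(449), np.int64(-6), np.int64(169)), (np.int64(450), np.int64(-12), np.int64(169)), (np.int64(450), np.int64(-20), np.int64(169))]
267 [(np.int64(444), np.int64(19), np.int64(169)), (np.int64(445), np.int64(11), np.int64(169)), (np.int64(447), np.int64(5), np.int64(174)), (np.int64(450), np.int64(0), np.int64(180)), (np.int64(449), np.int64(-6), np.int64(176)), (np.int64(447), np.int64(-12), np.int64(170)), (np.int64(447), np.int64(-20), np.int64(169))]<stdin>:3: RuntimeWarning: invalid value encountered in cast
```

The held foot is level: its top stays at 168–170 mm throughout, and it is centred on the TCP. Now I'll place it.

```bash
python3 plan.py ".5022 .0542 .13 .0765" ".5022 .0542 .0520 .0765"
```

```text
t 5.0 at [ 0.4419 -0.0012  0.1953] yaw 0.0775 tilt 0.0005 q6 1.28
2 32.2 -25.3 32.6 0.000; 32.2 -25.3 32.6 0.000
2 0.0 0.0 39.0 -0.000; 0.0 0.0 39.0 -0.000
```

Emit:
{"name": "arm_command", "arguments": {"increments": "32.2 -25.3 32.6 0; 32.2 -25.3 32.6 0; 0 0 0 0; 0 0 25 0; 0 0 25 0; 0 0 0 0; 0 0 10 0; 0 0 10 0; 0 0 8 0; 0 0 1.5 0; 0 0 0 0; 0 0 0 0"}}

```text
t: 6.5
eef_pos: [0.5019, 0.0534, 0.051]
ee_rot: [-3.139, -0.12, -0.001]
ft_force: [0.5, 0.6, -2.7]
gripper_width: 0.023
finger_force: 25.0
```

```bash
python3 plan.py
```

```text
t 6.5 at [0.5019 0.0534 0.051 ] yaw 0.0761 tilt 0.0004 q6 1.22
```

Emit:
{"name": "arm_command", "arguments": {"increments": "0 0 0 0; 0 0 0 0; 0 0 0 0; 0 0 -20 0; 0 0 -40 0; 0 0 -55 0; 0 0 0 0; 0 0 0 0", "fingers": 50}}

```text
t: 7.5
eef_pos: [0.5013, 0.0533, 0.1657]
ee_rot: [-3.139, -0.119, 0.0]
ft_force: [-0.2, -0.3, -0.7]
gripper_width: 0.0502
finger_force: 0.0
```

```bash
python3 plan.py ".4656 .429 .14 .65" ".4656 .429 .039 .65"; python3 look.py w3; python3 -c "
from h import *
c=np.load('pics/w3.npz');meas(c,.502,.054,.045,.011)"
```

```text
t 7.5 at [0.5013 0.0533 0.1657] yaw 0.0759 tilt 0.0005 q6 1.22
7 -1.0 -53.9 3.7 -0.082; 3.4 -53.8 3.7 -0.082; 7.8 -53.3 3.7 -0.082; 12.1 -52.5 3.7 -0.082; 16.4 -51.4 3.7 -0.082; 20.6 -49.8 3.7 -0.082; 24.6 -48.0 3.7 -0.082
2 0.0 0.0 50.5 0.000; 0.0 0.0 50.5 0.000
7.5 [0.5013 0.0533 0.1657] [-0.2 -0.3 -0.7] 0.05015140809917218
top z 0.2848 head circ 521.6 54.2 med [525.7  56.4 278.3] foot [502.5  54. ] [83.8 89.9] 4.2 5317 ground 0.0039
```

Emit:
{"name": "arm_command", "arguments": {"increments": "-1 -53.9 3.7 -0.082; 3.4 -53.8 3.7 -0.082; 7.8 -53.3 3.7 -0.082; 12.1 -52.5 3.7 -0.082; 16.4 -51.4 3.7 -0.082; 20.6 -49.8 3.7 -0.082; 24.6 -48 3.7 -0.082; 0 0 0 0; 0 0 0 0"}}

```text
t: 8.68
eef_pos: [0.4653, 0.4281, 0.1381]
ee_rot: [2.975, 1.002, -0.005]
ft_force: [1.2, -1.0, 0.7]
gripper_width: 0.05
finger_force: 0.0
```

```bash
python3 plan.py ".4656 .429 .039 .65 3"; python3 look.py w4; python3 -c "
from h import *
c=np.load('pics/w4.npz');P=cloud(c);P=P[(P[...,2]<.079)&(P[...,2]>.066)];P=P[np.hypot(P[:,0]-.466,P[:,1]-.429)<.025];print(np.median(P,0),len(P),P.max(0),P.min(0))"
```

```text
t 8.68 at [0.4653 0.4281 0.1381] yaw 0.6499 tilt 0.0039 q6 1.22
3 0.3 -0.2 33.0 -0.000; 0.3 -0.2 33.0 -0.000; 0.3 -0.2 33.0 -0.000
8.68 [0.4653 0.4281 0.1381] [ 1.2 -1.   0.7] 0.05003752634066106
[0.46696562 0.43045131 0.07377184] 943 [0.47671349 0.44083653 0.07716138] [0.45432989 0.4183551  0.06600456]
```

Emit:
{"name": "arm_command", "arguments": {"increments": "0.5 -0.5 33 0; 0 0 33 0; 0 0 33 0; 0 0 0 0; 0 0 0 0"}}

```text
t: 9.35
eef_pos: [0.4671, 0.4297, 0.0425]
ee_rot: [-2.977, -1.002, -0.003]
ft_force: [-0.7, -0.2, 0.6]
gripper_width: 0.0502
finger_force: 0.0
```

Emit:
{"name": "arm_command", "arguments": {"increments": "0 0 0 0; 0 0 0 0; 0 0 0 0; 0 0 0 0; 0 0 0 0; 0 0 -30 0; 0 0 -45 0; 0 0 -45 0; 0 0 0 0", "fingers": 0}}

```text
t: 10.48
eef_pos: [0.4675, 0.4317, 0.1651]
ee_rot: [-2.972, -1.003, -0.011]
ft_force: [0.9, 0.8, -1.9]
gripper_width: 0.0229
finger_force: 25.0
```

```bash
python3 plan.py ".43 .14 .17 -.64"
```

```text
t 10.47 at [0.4675 0.4317 0.1651] yaw 0.6507 tilt 0.0087 q6 1.22
8 -25.8 26.2 -0.6 0.161; -21.3 30.0 -0.6 0.161; -16.2 33.0 -0.6 0.161; -10.7 35.2 -0.6 0.161; -4.9 36.4 -0.6 0.161; 1.0 36.7 -0.6 0.161; 6.9 36.1 -0.6 0.161; 12.6 34.5 -0.6 0.161
```

Emit:
{"name": "arm_command", "arguments": {"increments": "-25.8 26.2 -0.6 0.161; -21.3 30 -0.6 0.161; -16.2 33 -0.6 0.161; -10.7 35.2 -0.6 0.161; -4.9 36.4 -0.6 0.161; 1 36.7 -0.6 0.161; 6.9 36.1 -0.6 0.161; 12.6 34.5 -0.6 0.161; 0 0 0 0; 0 0 0 0; 0 0 0 0"}}

```text
t: 11.85
eef_pos: [0.4288, 0.1388, 0.1653]
ee_rot: [2.983, -0.983, -0.001]
ft_force: [-0.4, -0.3, -2.0]
gripper_width: 0.0227
finger_force: 25.0
```

```bash
python3 look.py w5; python3 plan.py ".4957 .139 .13 -.64" 
```

```text
11.85 [0.4288 0.1388 0.1653] [-0.4 -0.3 -2. ] 0.022677441817188084
t 11.9 at [0.4288 0.1388 0.1654] yaw -0.6365 tilt 0.0005 q6 0.26
2 26.9 -20.0 17.7 0.002; 26.8 -20.0 17.7 0.002
```

View pics/w5.png

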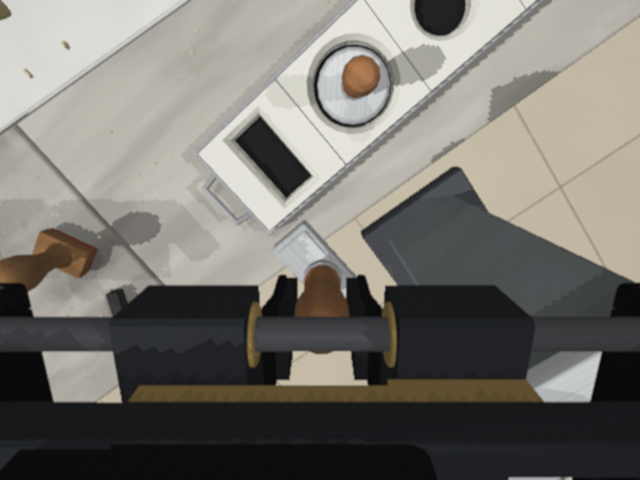

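The large round sits centred in its nest at (352,85). The oblong foot at (312,250) is roughly parallel to its hollow at (272,157). I'll check the angles in numbers.

```bash
python3 - <<'E'
from h import *
c=np.load("pics/w5.npz");P=cloud(c);px=c["pixels"].astype(int).sum(2)
K=np.uint8(px<120);k,l,st,ce=cv2.connectedComponentsWithStats(K);i=l[157,272];q=np.argwhere(l==i)[:,::-1]
W=np.array([world(c,a,b,z=.011)[:2] for a,b in q],np.float32)*1000;r=cv2.minAreaRect(W);print("nest",st[i],r)
S=P[215:300,268:365].reshape(-1,3);S=S[(S[:,2]>.1355)&(S[:,2]<.1445)];print(len(S),np.median(S[:,2]));S=S.astype(np.float32)*1000
r=cv2.minAreaRect(S[:,:2].copy());print("foot",r)
S=S[abs(S[:,2]-np.median(S[:,2]))<2];print(np.linalg.lstsq(np.c_[S[:,:2],np.ones(len(S))],S[:,2],rcond=None)[0])
# large placed
M=P[40:130,310:400].reshape(-1,3);H=M[(M[:,2]>.06)];print(np.percentile(H[:,2],98),np.median(H,0))
E
```

```text
nest [ 236  118   74   79 2451] ((495.741455078125, 138.87393188476562), (61.60757827758789, 27.332082748413086), 4.2812089920043945)
1877 0.13777656780619713
foot ((432.8373107910156, 139.12020874023438), (46.83782958984375, 23.613975524902344), 4.445693492889404)
[-1.15987351e-02  1.38114342e-02  1.40809148e+02]
0.08723567088572892 [0.50083256 0.05553846 0.08455923]
```

```bash
python3 plan.py ".497 .139 .12 -.6395" ".497 .139 .053 -.6395"
```

```text
t 11.9 at [0.4288 0.1388 0.1654] yaw -0.6365 tilt 0.0005 q6 0.26
2 27.4 -20.4 22.7 0.002; 27.3 -20.4 22.7 0.002
2 0.0 -0.0 33.5 -0.000; 0.0 -0.0 33.5 -0.000
```

Emit:
{"name": "arm_command", "arguments": {"increments": "27.4 -20.4 22.7 0.002; 27.3 -20.4 22.7 0.002; 0 0 0 0; 0 0 20 0; 0 0 20 0; 0 0 0 0; 0 0 9 0; 0 0 9 0; 0 0 8 0; 0 0 1 0; 0 0 0 0; 0 0 0 0"}}

```text
t: 13.4
eef_pos: [0.4972, 0.1384, 0.0537]
ee_rot: [-2.981, 0.991, -0.001]
ft_force: [0.3, -1.3, -2.5]
gripper_width: 0.0227
finger_force: 25.0
```

```bash
python3 plan.py
```

```text
t 13.4 at [0.4972 0.1384 0.0537] yaw -0.6417 tilt 0.0007 q6 0.34
```

Emit:
{"name": "arm_command", "arguments": {"increments": "0 0 1 0; 0 0 0 0; 0 0 0 0; 0 0 0 0; 0 0 -25 0; 0 0 -50 0; 0 0 -60 0; 0 0 0 0", "fingers": 50}}

```text
t: 14.4
eef_pos: [0.5, 0.1397, 0.1929]
ee_rot: [-2.973, 0.987, -0.014]
ft_force: [0.1, 0.5, -1.2]
gripper_width: 0.0497
finger_force: 0.0
```

```bash
python3 plan.py ".41 -.28 .24 -0.1"
```

```text
t 14.4 at [0.5    0.1397 0.1929] yaw -0.641 tilt 0.0123 q6 0.34
8 22.4 48.8 -5.9 -0.068; 19.0 50.2 -5.9 -0.068; 15.6 51.3 -5.9 -0.068; 12.1 52.3 -5.9 -0.068; 8.5 53.0 -5.9 -0.068; 4.9 53.4 -5.9 -0.068; 1.3 53.6 -5.9 -0.068; -2.3 53.6 -5.9 -0.068
```

Emit:
{"name": "arm_command", "arguments": {"increments": "22.4 48.8 -5.9 -0.068; 19 50.2 -5.9 -0.068; 15.6 51.3 -5.9 -0.068; 12.1 52.3 -5.9 -0.068; 8.5 53 -5.9 -0.068; 4.9 53.4 -5.9 -0.068; 1.3 53.6 -5.9 -0.068; -2.3 53.6 -5.9 -0.068; 0 0 0 0; 0 0 0 0; 0 0 0 0"}}

```text
t: 15.78
eef_pos: [0.4073, -0.2805, 0.2341]
ee_rot: [-3.137, 0.151, 0.001]
ft_force: [0.1, 0.4, -0.5]
gripper_width: 0.05
finger_force: 0.0
```

```bash
python3 look.py w6;  python3 plan.py; python3 - <<'E'
from h import *
c=np.load("pics/w6.npz");P=cloud(c);P=P[~np.isnan(P[...,0])]
for n,x,y in(("sq",.453,-.25),("small",.467,-.337),("tamper",.545,-.248)):
    W=P[np.hypot(P[:,0]-x,P[:,1]-y)<.042];H=W[(W[:,2]>.066)&(W[:,2]<.085)];F=W[(W[:,2]>.0105)&(W[:,2]<.0185)].astype(np.float32)
    print(n,"head",((H.max(0)+H.min(0))/2).round(4),len(H),"foot",cv2.minAreaRect(F[:,:2]*1000),len(F))
for n,x,y in(("obl",.4957,.139),("large",.502,.054)):
    W=P[np.hypot(P[:,0]-x,P[:,1]-y)<.03];W=W[W[:,2]<.12];print(n,np.percentile(W[:,2],99) if len(W) else 0)
E
```

```text
15.78 [ 0.4073 -0.2805  0.2341] [ 0.1  0.4 -0.5] 0.049972189275448456
t 15.82 at [ 0.4075 -0.2805  0.2343] yaw -0.096 tilt 0.0005 q6 1.75
sq head [ 0.4594 -0.2527  0.0715] 563 foot ((459.380859375, -252.87652587890625), (41.901466369628906, 41.71499252319336), 59.690677642822266) 1063
small head [ 0.4726 -0.3385  0.0716] 598 foot ((473.10833740234375, -333.90850830078125), (22.45256996154785, 32.93840408325195), 80.2122802734375) 297
tamper head [ 0.5494 -0.2525  0.0751] 1054 foot ((533.6923217773438, -259.8456115722656), (9.700728416442871, 36.87381362915039), 25.35086441040039) 44
obl 0
large 0.023079421361976993
```

View pics/w6.png

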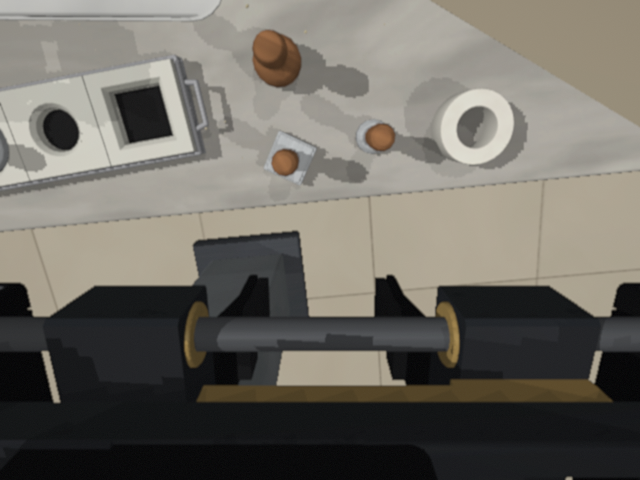

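The wrist view shows the square at (290,158), the small round at (376,137) and the tamper at (275,58), all standing apart. I'll take the square first.

```bash
python3 plan.py ".4594 -.2528 .13 -.35" ".4594 -.2528 .039 -.35 3"
```

```text
t 15.82 at [ 0.4075 -0.2805  0.2343] yaw -0.096 tilt 0.0005 q6 1.75
2 24.5 -16.3 52.2 0.127; 22.3 -19.2 52.2 0.127
3 0.0 -0.0 30.3 -0.000; 0.0 -0.0 30.3 -0.000; 0.0 -0.0 30.3 -0.000
```

Emit:
{"name": "arm_command", "arguments": {"increments": "24.5 -16.3 52.2 0.127; 22.3 -19.2 52.2 0.127; 0 0 0 0; 0 0 0 0; 0 0 0 0"}}

```text
t: 16.45
eef_pos: [0.4601, -0.2543, 0.1322]
ee_rot: [3.093, -0.548, 0.006]
ft_force: [-0.3, 0.5, 0.2]
gripper_width: 0.05
finger_force: 0.0
```

```bash
python3 plan.py ".4594 -.2528 .039 -.35 3"
```

```text
t 16.45 at [ 0.4601 -0.2543  0.1322] yaw -0.351 tilt 0.0039 q6 1.42
3 -0.4 -0.4 31.1 -0.000; -0.4 -0.4 31.1 -0.000; -0.4 -0.4 31.1 -0.000
```

Emit:
{"name": "arm_command", "arguments": {"increments": "-0.4 -0.4 31 0; -0.4 -0.4 31 0; 0 0 31 0; 0 0 0 0; 0 0 0 0; 0 0 0 0"}}

```text
t: 17.2
eef_pos: [0.46, -0.2534, 0.039]
ee_rot: [3.093, -0.549, 0.006]
ft_force: [0.7, -0.8, -0.0]
gripper_width: 0.0496
finger_force: 0.0
```

Emit:
{"name": "arm_command", "arguments": {"increments": "0 0 0 0; 0 0 0 0; 0 0 0 0; 0 0 0 0; 0 0 0 0; 0 0 -30 0; 0 0 -45 0; 0 0 -45 0; 0 0 0 0; 0 0 0 0", "fingers": 0}}

```text
t: 18.45
eef_pos: [0.4578, -0.2525, 0.1562]
ee_rot: [-3.092, 0.551, 0.003]
ft_force: [-0.3, -0.0, -1.8]
gripper_width: 0.0232
finger_force: 25.0
```

```bash
python3 plan.py ".43 -.15 .17 .254"
```

```text
t 18.45 at [ 0.4578 -0.2525  0.1562] yaw -0.3524 tilt 0.0023 q6 1.41
4 -15.4 -21.7 -3.5 -0.152; -11.9 -23.7 -3.5 -0.152; -8.2 -25.3 -3.5 -0.152; -4.3 -26.2 -3.5 -0.152
```

Emit:
{"name": "arm_command", "arguments": {"increments": "-15.4 -21.7 -3.5 -0.152; -11.9 -23.7 -3.5 -0.152; -8.2 -25.3 -3.5 -0.152; -4.3 -26.2 -3.5 -0.152; 0 0 0 0; 0 0 0 0; 0 0 0 0; 0 0 0 0"}}

```text
t: 19.45
eef_pos: [0.4308, -0.1509, 0.1708]
ee_rot: [-3.116, -0.399, 0.001]
ft_force: [0.7, 0.1, -1.1]
gripper_width: 0.0225
finger_force: 25.0
```

```bash
python3 look.py w7; python3 plan.py
```

```text
19.45 [ 0.4308 -0.1509  0.1708] [ 0.7  0.1 -1.1] 0.02249562741694238
t 19.5 at [ 0.4308 -0.1508  0.1709] yaw 0.255 tilt 0.0006 q6 1.8
```

View pics/w7.png

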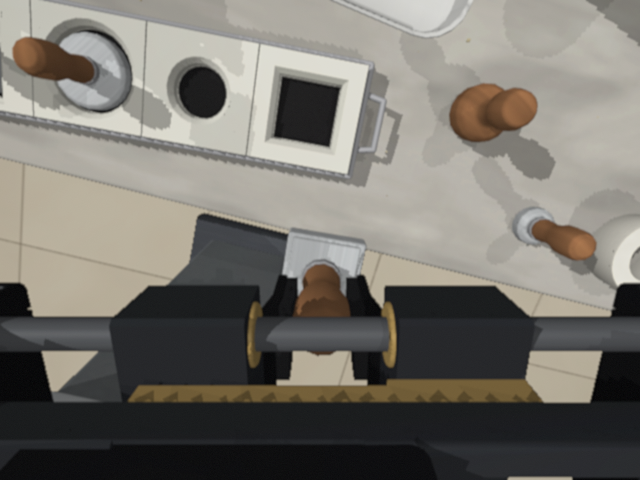

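The square is held with its foot at (325,255), parallel to its hollow at (307,111). I'll check the numbers.

```bash
python3 - <<'E'
from h import *
c=np.load("pics/w7.npz");P=cloud(c);px=c["pixels"].astype(int).sum(2)
K=np.uint8(px<120);k,l,st,ce=cv2.connectedComponentsWithStats(K)
for v,u in((111,307),(91,202)):
    i=l[v,u];q=np.argwhere(l==i)[:,::-1]
    W=np.array([world(c,a,b,z=.011)[:2] for a,b in q],np.float32)*1000;r=cv2.minAreaRect(W);print("nest",st[i],r)
S=P[225:300,275:370].reshape(-1,3);S=S[(S[:,2]>.125)&(S[:,2]<.16)];m=np.median(S[:,2]);print(len(S),m);S=S[abs(S[:,2]-m)<.003].astype(np.float32)*1000
r=cv2.minAreaRect(S[:,:2].copy());print("foot",r,cv2.boxPoints(r))
print(np.linalg.lstsq(np.c_[S[:,:2],np.ones(len(S))],S[:,2],rcond=None)[0])
E
python3 plan.py ".5150 -.1155 .12 .254"
```

```text
nest [ 275   78   64   68 3234] ((514.755859375, -115.49747467041016), (45.815006256103516, 45.72393798828125), 4.395046234130859)
nest [ 180   67   45   50 1758] ((508.6234130859375, -30.197742462158203), (37.42048645019531, 35.673431396484375), 8.55499267578125)
3399 0.14715002392139542
foot ((435.24176025390625, -149.9106903076172), (34.293766021728516, 42.0800895690918), 5.193082809448242) [[ 416.26086 -130.509  ]
 [ 420.06964 -172.41638]
 [ 454.22266 -169.31238]
 [ 450.41388 -127.405  ]]
[-4.52869571e-02 -5.10141810e-03  1.66186382e+02]
t 19.5 at [ 0.4308 -0.1508  0.1709] yaw 0.255 tilt 0.0006 q6 1.8
2 45.2 -6.5 25.4 0.001; 45.2 -6.5 25.4 0.001
```

```bash
python3 plan.py ".5142 -.116 .12 .241" ".5142 -.116 .050 .241"
```

```text
t 19.5 at [ 0.4308 -0.1508  0.1709] yaw 0.255 tilt 0.0006 q6 1.8
2 44.7 -6.3 25.4 0.007; 44.7 -6.7 25.4 0.007
2 0.0 0.0 35.0 -0.000; 0.0 0.0 35.0 -0.000
```

Emit:
{"name": "arm_command", "arguments": {"increments": "44.7 -6.3 25.4 0.007; 44.7 -6.7 25.4 0.007; 0 0 0 0; 0 0 0 0; 0 0 20 0; 0 0 20 0; 0 0 0 0; 0 0 9 0; 0 0 9 0; 0 0 9 0; 0 0 2 0; 0 0 0 0"}}

```text
t: 21.0
eef_pos: [0.5142, -0.1155, 0.0512]
ee_rot: [3.118, 0.38, -0.001]
ft_force: [-0.0, -0.2, -1.3]
gripper_width: 0.0225
finger_force: 25.0
```

Emit:
{"name": "arm_command", "arguments": {"increments": "0 0 0 0; 0 0 0 0"}}

```text
t: 21.25
eef_pos: [0.5144, -0.1154, 0.0517]
ee_rot: [3.119, 0.38, 0.001]
ft_force: [-0.1, 0.2, -1.4]
gripper_width: 0.0226
finger_force: 25.0
```

Emit:
{"name": "arm_command", "arguments": {"increments": "0 0 1.5 0; 0 0 0 0; 0 0 0 0"}}

```text
t: 21.62
eef_pos: [0.5142, -0.1155, 0.0499]
ee_rot: [3.119, 0.38, -0.0]
ft_force: [0.6, -0.4, -2.1]
gripper_width: 0.0228
finger_force: 25.0
```

Emit:
{"name": "arm_command", "arguments": {"increments": "0 0 0 0; 0 0 0 0; 0 0 0 0; 0 0 0 0; 0 0 -25 0; 0 0 -40 0; 0 0 -50 0; 0 0 0 0; 0 0 0 0", "fingers": 50}}

```text
t: 22.75
eef_pos: [0.5135, -0.1153, 0.1645]
ee_rot: [-3.118, -0.379, 0.001]
ft_force: [-0.6, 0.0, -0.6]
gripper_width: 0.0496
finger_force: 0.0
```

```bash
python3 plan.py ".4726 -.3385 .14 -.35" ".4726 -.3385 .039 -.35 3"
```

```text
t 22.75 at [ 0.5135 -0.1153  0.1645] yaw 0.2418 tilt 0.0009 q6 1.73
5 -18.6 41.4 4.9 0.118; -13.6 43.3 4.9 0.118; -8.4 44.6 4.9 0.118; -3.1 45.3 4.9 0.118; 2.3 45.3 4.9 0.118
3 0.0 -0.0 33.7 0.000; 0.0 -0.0 33.7 0.000; 0.0 -0.0 33.7 0.000
```

Emit:
{"name": "arm_command", "arguments": {"increments": "-18.6 41.4 4.9 0.118; -13.6 43.3 4.9 0.118; -8.4 44.6 4.9 0.118; -3.1 45.3 4.9 0.118; 2.3 45.3 4.9 0.118; 0 0 0 0; 0 0 0 0; 0 0 0 0"}}

```text
t: 23.75
eef_pos: [0.4736, -0.3377, 0.14]
ee_rot: [-3.094, 0.541, 0.001]
ft_force: [-0.3, 1.1, -0.2]
gripper_width: 0.0503
finger_force: 0.0
```

```bash
python3 look.py w8; python3 - <<'E'
from h import *
c=np.load("pics/w8.npz");P=cloud(c);P=P[~np.isnan(P[...,0])]
W=P[np.hypot(P[:,0]-.472,P[:,1]+.337)<.035];H=W[(W[:,2]>.064)&(W[:,2]<.085)];F=W[(W[:,2]>.008)&(W[:,2]<.0185)].astype(np.float32)
print("head",((H.max(0)+H.min(0))/2).round(4),np.median(H,0),len(H),"foot",cv2.minEnclosingCircle(F[:,:2]*1000),len(F))
E
python3 plan.py ".4726 -.3385 .039 -.35 3"
```

```text
23.75 [ 0.4736 -0.3377  0.14  ] [-0.3  1.1 -0.2] 0.0502689197936874
head [ 0.4734 -0.3386  0.0706] [ 0.47515565 -0.33945236  0.07361348] 962 foot ((473.0068359375, -338.8846740722656), 16.77275276184082) 612
t 23.8 at [ 0.4739 -0.3377  0.1403] yaw -0.3459 tilt 0.0004 q6 1.57
3 -0.3 0.4 33.8 0.001; -0.3 0.4 33.8 0.001; -0.3 0.4 33.8 0.001
```

The foot circle is (473.0, -338.9) with radius 16.8, which matches the small round.

Emit:
{"name": "arm_command", "arguments": {"increments": "-0.3 0.4 33.7 0; -0.3 0.4 33.7 0; 0 0.3 33.7 0; 0 0 0 0; 0 0 0 0; 0 0 0 0"}}

```text
t: 24.55
eef_pos: [0.4739, -0.3398, 0.0412]
ee_rot: [3.094, -0.542, 0.005]
ft_force: [-0.5, 0.0, -1.2]
gripper_width: 0.0498
finger_force: 0.0
```

Emit:
{"name": "arm_command", "arguments": {"increments": "0 0 0 0; 0 0 0 0; 0 0 0 0; 0 0 0 0; 0 0 0 0; 0 0 -30 0; 0 0 -45 0; 0 0 -55 0; 0 0 0 0; 0 0 0 0", "fingers": 0}}

```text
t: 25.8
eef_pos: [0.4719, -0.3391, 0.1685]
ee_rot: [-3.093, 0.544, 0.002]
ft_force: [-1.6, 0.7, -1.8]
gripper_width: 0.0231
finger_force: 25.0
```

```bash
python3 plan.py ".43 -.04 .18 0"
```

```text
t 25.8 at [ 0.4719 -0.3391  0.1685] yaw -0.3484 tilt 0.0016 q6 1.57
6 -23.6 -44.5 -1.9 -0.058; -21.0 -45.8 -1.9 -0.058; -18.3 -46.9 -1.9 -0.058; -15.5 -47.9 -1.9 -0.058; -12.7 -48.7 -1.9 -0.058; -9.9 -49.4 -1.9 -0.058
```

Emit:
{"name": "arm_command", "arguments": {"increments": "-23.6 -44.5 -1.9 -0.058; -21 -45.8 -1.9 -0.058; -18.3 -46.9 -1.9 -0.058; -15.5 -47.9 -1.9 -0.058; -12.7 -48.7 -1.9 -0.058; -9.9 -49.4 -1.9 -0.058; 0 0 0 0; 0 0 0 0; 0 0 0 0; 0 0 0 0"}}

```text
t: 27.05
eef_pos: [0.4304, -0.0413, 0.1803]
ee_rot: [3.141, -0.003, -0.001]
ft_force: [0.5, -0.0, -1.2]
gripper_width: 0.0228
finger_force: 25.0
```

```bash
python3 look.py w9; python3 - <<'E'
from h import *
c=np.load("pics/w9.npz");P=cloud(c)
S=P[225:300,275:370].reshape(-1,3);S=S[(S[:,2]>.14)&(S[:,2]<.175)];m=np.median(S[:,2]);print(len(S),m);S=S[abs(S[:,2]-m)<.005].astype(np.float32)*1000
print("foot",S.min(0),S.max(0))
E
python3 plan.py ".5086 -.0306 .135 0"
```

```text
27.05 [ 0.4304 -0.0413  0.1803] [ 0.5 -0.  -1.2] 0.022841150958735304
2081 0.15438141973471298
foot [418.76572  -57.113182 149.42017 ] [446.74948  -23.821472 159.37317 ]
t 27.1 at [ 0.4305 -0.0412  0.1804] yaw -0.0017 tilt 0.0007 q6 1.29
2 39.0 -5.4 22.7 -0.001; 39.0 -5.3 22.7 -0.001
```

View pics/w9.png

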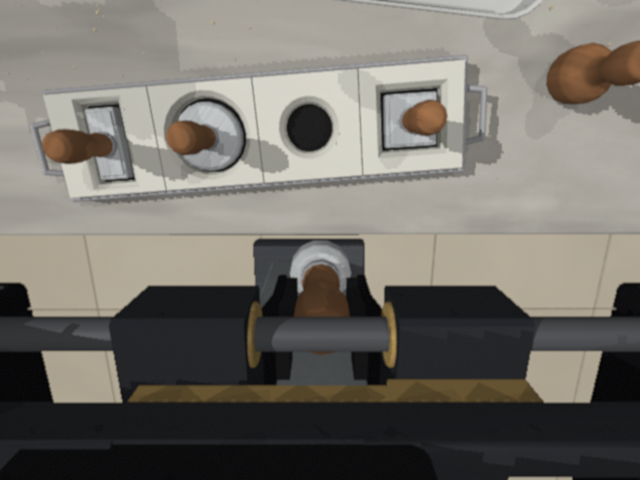

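Three stamps are seated: oblong at (115,145), large round at (208,137) and square at (412,120). The last nest, small round, is free at (309,127).

Emit:
{"name": "arm_command", "arguments": {"increments": "39.3 -4.9 22.7 0; 39.3 -4.9 22.7 0; 0 0 0 0; 0 0 0 0; 0 0 25 0; 0 0 25 0; 0 0 0 0; 0 0 11 0; 0 0 11 0; 0 0 9 0; 0 0 1.5 0; 0 0 0 0"}}

```text
t: 28.6
eef_pos: [0.5093, -0.0305, 0.0527]
ee_rot: [3.141, 0.001, -0.0]
ft_force: [-0.1, -0.2, -1.3]
gripper_width: 0.0229
finger_force: 25.0
```

Emit:
{"name": "arm_command", "arguments": {"increments": "0 0 0 0; 0 0 0 0; 0 0 0 0"}}

```text
t: 28.98
eef_pos: [0.5093, -0.0305, 0.053]
ee_rot: [-3.142, -0.0, -0.001]
ft_force: [0.2, -0.1, -1.2]
gripper_width: 0.0227
finger_force: 25.0
```

Emit:
{"name": "arm_command", "arguments": {"increments": "0 0.5 2 0; 0 0 0 0; 0 0 0 0"}}

```text
t: 29.35
eef_pos: [0.5091, -0.0311, 0.0507]
ee_rot: [3.142, 0.0, -0.0]
ft_force: [-0.3, -0.4, 0.3]
gripper_width: 0.0224
finger_force: 25.0
```

Emit:
{"name": "arm_command", "arguments": {"increments": "0 0 0 0; 0 0 0 0; 0 0 0 0; 0 0 0 0; 0 0 -25 0; 0 0 -40 0; 0 0 -50 0; -40 0 -20 0; -45 20 0 0; 0 0 0 0; 0 0 0 0", "fingers": 50}}

```text
t: 30.72
eef_pos: [0.4247, -0.051, 0.1862]
ee_rot: [-3.141, -0.0, -0.002]
ft_force: [0.5, 0.1, 1.1]
gripper_width: 0.0499
finger_force: 0.0
```

```bash
python3 look.py w10; python3 - <<'E'
from h import *
c=np.load("pics/w10.npz");P=cloud(c);P=P[~np.isnan(P[...,0])]
for n,x,y in(("obl",.4957,.139),("large",.5022,.0542),("small",.5087,-.0306),("square",.515,-.1155)):
    W=P[np.hypot(P[:,0]-x,P[:,1]-y)<.03];W=W[W[:,2]<.12];H=W[W[:,2]>.06];T=W[W[:,2]>.0835];print(n,np.percentile(H[:,2],99).round(4),((H.max(0)+H.min(0))/2).round(4),"top",np.mean(T,0).round(4),len(T))
E
```

```text
30.73 [ 0.4247 -0.051   0.1862] [0.5 0.1 1.1] 0.049918370414795445
obl 0.0876 [0.4959 0.1368 0.0743] top [0.4959 0.137  0.0855] 613
large 0.0873 [0.5015 0.0527 0.074 ] top [0.5016 0.0529 0.0855] 627
small 0.0875 [ 0.5089 -0.0304  0.0786] top [ 0.5086 -0.0303  0.0855] 620
square 0.0873 [ 0.5145 -0.1139  0.0742] top [ 0.5145 -0.1145  0.0854] 636
```

View pics/w10.png

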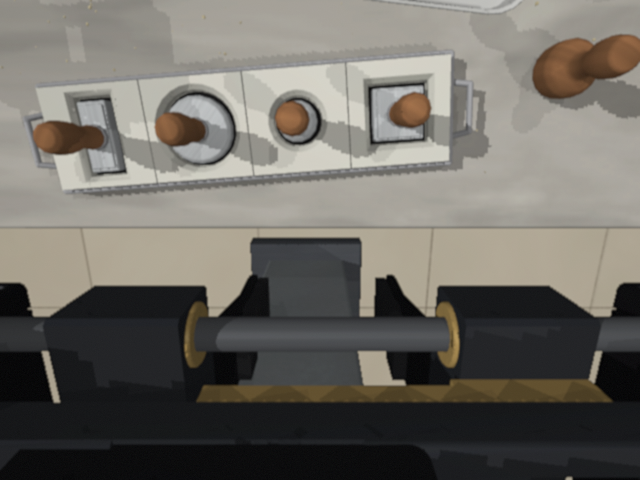

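All four stamps are seated. Their tops are at 87 mm (11 + 76), centred within about 2 mm, and the gripper is clear.

```bash
python3 -c "
from plant import arm;print(arm.finish_job())"
```

```text
the job is handed in; nothing more can be done
None
```

All four biscuit stamps are upright and fully down in their own nests, measured within about 2 mm of centre, and the job was handed in at about 31 s; the date stamp and tart tamper were never touched, and the hand-in call returned no verdict.

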